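# Signal an empty bolt tray: pull it to the front and turn its sign to red

## Robot

A 6-joint arm with a two-finger parallel gripper is mounted at the origin on the work surface. World frame = base frame: x ahead of the robot, y to its left, z up, the work surface at z = 0. Lengths are in m, angles in rad, forces in N, time in s.
With the tool pointing down it reaches from about 0.4 to 0.825 m from the base axis. Payload 7 kg.
Tool frame: the origin (TCP) lies on the centre line of the jaws, within the pads' length; the fingertips stand 14 mm ahead of it and the grasp point (between the pads) lies 5 mm behind it; z points along the fingers, y is the line along which they close (so a half turn about z gives the same grasp; the last joint's range is limited). The gripper opens to 88 mm and grips with 3 to 60 N. Pads are 19 mm wide; open, the fingers measure 130 mm over their backs; the gripper's body (78 mm by 193 mm) begins 47 mm behind the grasp point.
Start: joints at [1.617, 0.359, 0.012, 0, -1.224, -0.288], TCP at [0.162, 0.655, 0.241] pointing down, gripper open.
Joint ranges: [-3.07, 3.07], [-1.43, 2.12], [-1.02, 1.25], [-3.03, 1.67], [-3.05, -0], [-3.03, 3.03]. Speed limits (rad/s): [2.39, 2.39, 3.01, 3.14, 3.14, 3.14].

## Interface

Orientations are given as [roll, pitch, yaw] about the fixed x, y, z axes, in that order (R = Rz(yaw) Ry(pitch) Rx(roll)).
In Python, from station import arm gives the robot as it stands.
- The arm moves only by the tool move_arm, never from a script. Its argument "rows" is a list of rows, each an object with "translation": the shift along the tool's x, y, z in cm, a list of three; "rot": the turn, a rotation vector about the tool's x, y, z in degrees, a list of three; "hand": the closure, from 0 (fully open) to 1 (shut). A call has 1 to 8 rows; each row is the pose to reach, as a shift and turn from the pose commanded when the call began, along the tool's axes at that moment; what a row does not reach only later rows make up. A row lasts 1/12 s, in which the tool goes at most 41.7 mm and 7.16 degrees, less where a joint would pass 70% of its speed; a pose out of reach is approached as far as the arm can. A call with a gripper value outside its range is refused whole. The fingers move at their own pace and stop on an object; "squeeze" is the grip in N (left out, the last holds). Time passes only in rows, so rows that repeat a pose let the fingers close. It gives the time, the measured TCP pose, the force, the opening and the grip force at its end, in the units of the state.
- arm.get_state(): the state, without advancing time (a new reading comes with each control period).
- arm.grab_frame(name): name is "scene" or "top"; returns (picture, depth): 480x640x3 uint8, red, green, blue; 480x640 float32, m along the optical axis (not along the pixel's ray), 0 where there is no reading.
- arm.camera_params(name): a dict with "vfov" (degrees; the focal length in pixels is half the picture's height over the tangent of half this angle, whatever the lens; pixels are square), "cx", "cy" (the principal point, pixels), "position" and "orientation" of the camera in the world. Camera axes: x right, y down, z forward; pixel columns grow to the right and rows downward; lengths in m; the calibration is good to about 2 mm. A picture is of the moment at which its call begins. camera_params takes no time and is no camera call.
- arm.job_done(): hands the job in; it is judged then, once.
Trained networks look in the newest picture that a camera, given by its name, has taken for a name from the list of things; names that differ only in an ending like _2 or _b are one class to them, and where a whole thing is asked for, a point or a joint stands for the part that bears it (a point fixed in the world has none). Each returns a list of dicts, best first, with "p" (0 to 1); they miss things now and then, are a little off and sometimes report something else, mostly with a low value. They report only what shows in the picture. A call takes as long as a camera call. They do not tell look-alikes from the thing itself.
- arm.search_frame(label, camera): "point" ([x, y, z] in m, in the coordinates of the camera as it stood for that picture, good to about 4 mm: the middle of the surface that is visible of it).
- arm.pinpoint(label, camera): "point" ([x, y, z] in m, in the coordinates of the camera as it stood for that picture, good to about 4 mm: a listed point, or the origin of a listed thing).
The state is a dict: "t": time; "q": joint angles; "qd": joint speeds; "joint_efforts": joint torques, N m; "eef_pos": TCP position; "ee_rot": TCP orientation; "force": force on the tool from outside, world axes, zero at the start; "moment": the same for the moment, N m; "width": finger opening in m; "gripper_force": force on a finger pad.
Only numpy, scipy, OpenCV 4.12 (cv2) and the standard library are available. Lean on these libraries where they do the work, as an engineer would, in place of code of your own. Each camera call takes 0.05 s, during which the arm holds its last target. There are 200 camera calls.

## Task

Each tray in the teal rack has a turn sign standing behind it, showing green to the aisle on the far side of the bench. One tray has run empty: pull it forward, towards the robot, right up to the rack's front lip, and spin the sign behind it half a turn so that its red face looks squarely out to the aisle. Leave the two full trays, their signs and the things standing around the rack as they are.

Things in the scene. Friction and masses are not known exactly. Their poses are not given: they have to be found in the camera images.
- rack: Low teal steel tray rack fixed to the bench, base 310 (x) x 354 (y) x 10 mm. Origin: centre of its underside, on the bench; -x is the front (towards the robot), +x the back (aisle side), +y left. Three lanes along x, centred on y = +115 (left), 0 (mid), -115 mm (right); trays slide on the floor at z = 10 mm. Lane walls 4 mm thick at y = +-57.5 and +-172.5 mm, x = -150 to +85, tops at z = 40 mm.
- rack_rail (a point): Middle of the top of the sign rail along the rack's back: rack x = +135, z = 22 mm; rail 24 mm deep (x). The three sign posts stand on it on the lane centres. Axes as the rack. Along the rack's front runs the front lip: inner face at rack x = -145, top at z = 28 mm; a tray touching it has its origin at rack x = -85 mm.
- empty_tray: Empty open steel tray, in any one lane, 25 to 65 mm short of the front lip, square in its lane. 120 (x) x 98 (y) x 55 mm high, walls 3 mm, 0.3 to 0.6 kg, slides with a few newtons, about 6 mm clear of the walls each side. Origin: centre of its underside. Along the top of its back (+x) wall a pull lip 3 mm thick is turned outwards to x = +66 mm; 75 mm or more of open floor lies behind it.
- bolt_tray: Same tray full of hex bolts (up to 60 mm high), about 2.4 kg, in another lane. Leave it. Origin: centre of its underside.
- nut_tray: Same tray full of nuts (up to 60 mm high), about 2.4 kg, in the remaining lane. Leave it. Origin: centre of its underside.
- sign_left (a joint): Angle of the left lane's turn sign about its upright post, counter-clockwise from above: 0 = green face square to the aisle (rack +x); +3.14 or -3.14 = red face square to the aisle. Turns either way beyond a half turn, no stops, no spring; light friction (0.03 N m) keeps it where it is left. Starts within 0.45 rad of 0.
- sign_left_axis (a point): Point on the left sign's turning axis at its plate's top edge, 154 mm above the bench. Plate 84 wide x 66 high, about 6 mm thick, one face green, one red, centred on a tube of radius 8 mm with a dome to 164 mm; plate's lower edge 88 mm above the bench. Turns with the sign: x is the green face's outward normal, y along the plate.
- sign_left_edge (a point): Upper corner of the left sign's plate, 42 mm from the axis along the plate's own +y.
- sign_mid (a joint): Angle of the middle lane's turn sign about its upright post, counter-clockwise from above: 0 = green face square to the aisle (rack +x); +3.14 or -3.14 = red face square to the aisle. Turns either way beyond a half turn, no stops, no spring; light friction (0.03 N m) keeps it where it is left. Starts within 0.45 rad of 0.
- sign_mid_axis (a point): Point on the middle sign's turning axis at its plate's top edge, 154 mm above the bench. Plate 84 wide x 66 high, about 6 mm thick, one face green, one red, centred on a tube of radius 8 mm with a dome to 164 mm; plate's lower edge 88 mm above the bench. Turns with the sign: x is the green face's outward normal, y along the plate.
- sign_mid_edge (a point): Upper corner of the middle sign's plate, 42 mm from the axis along the plate's own +y.
- sign_right (a joint): Angle of the right lane's turn sign about its upright post, counter-clockwise from above: 0 = green face square to the aisle (rack +x); +3.14 or -3.14 = red face square to the aisle. Turns either way beyond a half turn, no stops, no spring; light friction (0.03 N m) keeps it where it is left. Starts within 0.45 rad of 0.
- sign_right_axis (a point): Point on the right sign's turning axis at its plate's top edge, 154 mm above the bench. Plate 84 wide x 66 high, about 6 mm thick, one face green, one red, centred on a tube of radius 8 mm with a dome to 164 mm; plate's lower edge 88 mm above the bench. Turns with the sign: x is the green face's outward normal, y along the plate.
- sign_right_edge (a point): Upper corner of the right sign's plate, 42 mm from the axis along the plate's own +y.
- oil_bottle: Yellow oil bottle standing on the bench behind the rack, radius 34, 200 mm tall. Origin: centre of its base. Leave it.
- spray_can: Blue and red spray can standing on the bench beside the rack (either side), radius 27, 155 mm tall. Origin: centre of its base. Leave it.
- bushing: Dark steel flanged bushing on the bench beside the rack (the other side), flange radius 30, 45 mm tall. Origin: centre of its base. Leave it.
- sprayer: Black trigger-spray bottle with a red head, standing on the bench behind the rack beside the oil bottle; radius 32, 205 mm tall, its head reaches 58 mm out along its own +x, which points roughly away from the rack. Origin: centre of its base. Leave it.
Mind the look-alikes: they are no part of the job. What is shaped like the empty_tray but brown is not meant.

How it is judged:
By the outcome, as a careful person would: the job done as asked, in the order asked, and still so for the second after the job is handed in, with the robot touching nothing.
It also fails if it takes over 45 s, if anything falls off the work surface, if the arm or the gripper's body presses on something with over 40 N, if the wrist force passes 120 N, or if a joint passes its speed limit or range.

## Working session

There is one attempt and no reset: what is moved stays moved. The work goes in short steps, Python scripts to look and compute and a tool call to move; the robot and the scene stay as the last step left them, time stands still between calls to the robot, and variables do not carry over. Pictures are saved under pics/ and viewed, at most 10 in all, crops included, and the job is handed in when it is done.

Besides the shell and the picture viewer there is one more tool, called in YAML: its name, and indented under it one key for each argument. move_arm: Moves the arm, as the interface text tells. Its arguments: {"type":"object","properties":{"rows":{"type":"array","items":{"type":"object","properties":{"translation":{"type":"array","items":{"type":"number"}},"rot":{"type":"array","items":{"type":"number"}},"hand":{"type":"number"}}}},"squeeze":{"type":"number"}},"required":["rows"]}

```bash
mkdir -p pics; cat > h.py <<'E'
import numpy as np, cv2
from station import arm
from scipy.spatial.transform import Rotation as R
def cam(n):
    p=arm.camera_params(n); f=240/np.tan(np.radians(p['vfov'])/2); o=np.array(p['orientation'],float)
    M=R.from_euler('xyz',o).as_matrix() if o.size==3 else (o if o.shape==(3,3) else None)
    return p,f,M,np.array(p['position'])
def w(n,pt):
    p,f,M,t=cam(n); return M@np.array(pt)+t
def cloud(n,d):
    p,f,M,t=cam(n); v,u=np.mgrid[:480,:640]
    return np.stack([(u-p['cx'])/f*d,(v-p['cy'])/f*d,d],-1)@M.T+t
def pix(n,P):
    p,f,M,t=cam(n); c=M.T@(np.array(P)-t); return c[:2]/c[2]*f+[p['cx'],p['cy']]
def save(n,name):
    im,d=arm.grab_frame(n); cv2.imwrite('pics/'+name,im[:,:,::-1]); np.savez('pics/'+name[:-4],im=im,d=d); return im,d
E
python3 - <<'E'
from h import *
for n in('scene','top'):
    print(arm.camera_params(n)); save(n,n+'0.png')
    for l in['rack','rack_rail','empty_tray','bolt_tray','nut_tray','sign_left_axis','sign_mid_axis','sign_right_axis','sign_left_edge','sign_mid_edge','sign_right_edge','oil_bottle','sprayer','spray_can','bushing']:
        print(n,l,[(w(n,r['point']).round(3).tolist(),round(r['p'],2),pix(n,w(n,r['point'])).round().tolist()) for r in arm.pinpoint(l,n)[:3]])
print(arm.get_state())
E
```

```text
{'vfov': 43.742415570331545, 'cx': 314.36438045883943, 'cy': 239.0363454102026, 'position': array([1.40033909, 0.38951962, 1.18493494]), 'orientation': array([-2.41660337,  0.00991254,  1.97883305])}
scene rack [([0.612, -0.013, 0.156], 0.65, [294.0, 249.0]), ([0.482, 0.005, 0.003], 0.62, [323.0, 254.0])]
scene rack_rail [([0.61, -0.014, 0.021], 0.61, [296.0, 284.0])]
scene empty_tray [([0.348, 0.32, -0.004], 0.92, [456.0, 256.0]), ([0.428, 0.012, 0.01], 0.88, [334.0, 239.0]), ([0.626, 0.099, 0.159], 0.61, [338.0, 267.0])]
scene bolt_tray [([0.458, 0.122, 0.013], 0.88, [370.0, 259.0])]
scene nut_tray [([0.435, -0.1, 0.014], 0.75, [294.0, 227.0])]
scene sign_left_axis [([0.63, 0.1, 0.161], 0.96, [337.0, 268.0]), ([0.756, 0.067, 0.003], 0.19, [302.0, 347.0])]
scene sign_mid_axis [([0.612, -0.013, 0.156], 0.66, [294.0, 248.0])]
scene sign_right_axis [([0.597, -0.127, 0.153], 0.69, [253.0, 231.0]), ([0.626, 0.099, 0.158], 0.65, [337.0, 267.0]), ([0.612, -0.017, 0.024], 0.59, [294.0, 284.0])]
scene sign_left_edge [([0.63, 0.143, 0.156], 0.81, [356.0, 275.0])]
scene sign_mid_edge [([0.607,
[... 2132 characters left out ...]
-0.251, 0.001], 0.72, [417.0, 226.0])]
{'t': 1.6, 'q': array([ 1.61706033e+00,  3.58617042e-01,  1.19256966e-02,  2.17120466e-05,
       -1.22408663e+00, -2.88113304e-01]), 'qd': array([-0.00064403,  0.00143229,  0.00038977,  0.00103886, -0.00032422,
       -0.00085049]), 'joint_efforts': array([-3.06973037e-03, -5.82384789e+01,  2.93302399e+01,  7.00329781e+00,
        1.23245470e-02, -1.83202053e-05]), 'eef_pos': array([0.16167201, 0.65535234, 0.24056534]), 'ee_rot': array([-3.14156925e+00, -1.43632377e-05, -2.41841924e-01]), 'force': array([ 0.77441816,  0.39277555, -0.70732643]), 'moment': array([-0.0152282 , -0.02339797,  0.01864922]), 'gripper_force': 0.0, 'width': 0.08768312912719269}
```

View pics/scene0.png

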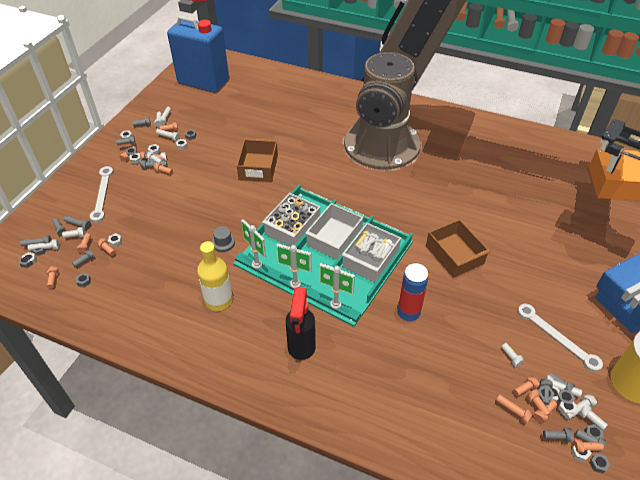

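View pics/top0.png

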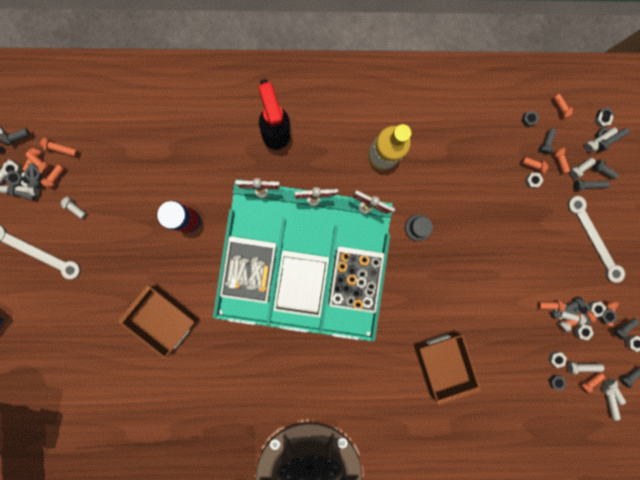

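The scene shows three grey trays in the teal rack: nuts at (292,214), empty at (334,229) and bolts at (371,249). Two brown look-alikes stand on the bench at (258,160) and (457,247). The top view shows the same empty grey tray at (302,284), in the middle lane. It is the only empty steel tray in the rack, so I'll confirm it in a crop and refine the poses from depth.

```bash
python3 - <<'E'
from h import *
T=np.load('pics/top0.npz'); S=np.load('pics/scene0.npz')
a=cv2.resize(S['im'][180:330,220:430],None,fx=3.6,fy=3.6,interpolation=cv2.INTER_CUBIC); cv2.imwrite('pics/crop0.png',a[:,:,::-1])
for n,D in(('top',T),('scene',S)):
    P=cloud(n,D['d']).reshape(-1,3); c=D['im'].reshape(-1,3); hsv=cv2.cvtColor(D['im'],cv2.COLOR_RGB2HSV).reshape(-1,3)
    near=(abs(P[:,0]-.5)<.25)&(abs(P[:,1])<.22)
    teal=near&(hsv[:,0]>75)&(hsv[:,0]<95)&(hsv[:,1]>120)&(P[:,2]>.003)&(P[:,2]<.05)
    print(n,teal.sum(),cv2.minAreaRect((P[teal][:,:2]*1000).astype(np.float32)))
    for nm,ax in(('L',(.628,.1)),('M',(.613,-.013)),('R',(.595,-.126))):
        s=(np.hypot(P[:,0]-ax[0],P[:,1]-ax[1])<.06)&(P[:,2]>.095)&(P[:,2]<.17)&(D['d'].ravel()>0)
        q=P[s][:,:2]; m=q.mean(0); u=np.linalg.svd(q-m,full_matrices=False)[2][0]; u*=np.sign(u[1])
        print(nm,s.sum(),m.round(4),'plate angle world',np.arctan2(-u[0],u[1]).round(3))
    g=near&(hsv[:,1]<60)&(P[:,2]>.058)&(P[:,2]<.07)&(np.hypot(P[:,0]-.425,P[:,1]-.0125)<.095)
    y=-.145;Rx=np.array([np.cos(y),np.sin(y)]);Ry=np.array([-np.sin(y),np.cos(y)])
    q=P[g][:,:2]-[.476,.0045]; r=np.c_[q@Rx,q@Ry]; r=r[abs(r[:,1])<.05]; print('tray rim rack frame',np.percentile(r,[1,50,99],axis=0).round(4).tolist())
E
```

```text
top 11684 ((525.5247802734375, -2.23876953125), (351.9809265136719, 408.2232666015625), 81.16361236572266)
L 333 [0.6261 0.0979] plate angle world -0.026
M 310 [ 0.6087 -0.0142] plate angle world 0.058
R 357 [ 0.5913 -0.1264] plate angle world -0.446
tray rim rack frame [[-0.1111, -0.0468], [-0.0036, -0.0051], [0.0143, 0.0498]]
scene 5089 ((470.28692626953125, 6.317840576171875), (357.47711181640625, 333.1529846191406), 81.04005432128906)
L 642 [0.6328 0.1005] plate angle world -0.025
M 620 [ 0.615  -0.0133] plate angle world 0.054
R 410 [ 0.5991 -0.1249] plate angle world -0.436
tray rim rack frame [[-0.1122, -0.0481], [-0.0119, -0.0092], [0.0182, 0.0498]]
```

View pics/crop0.png

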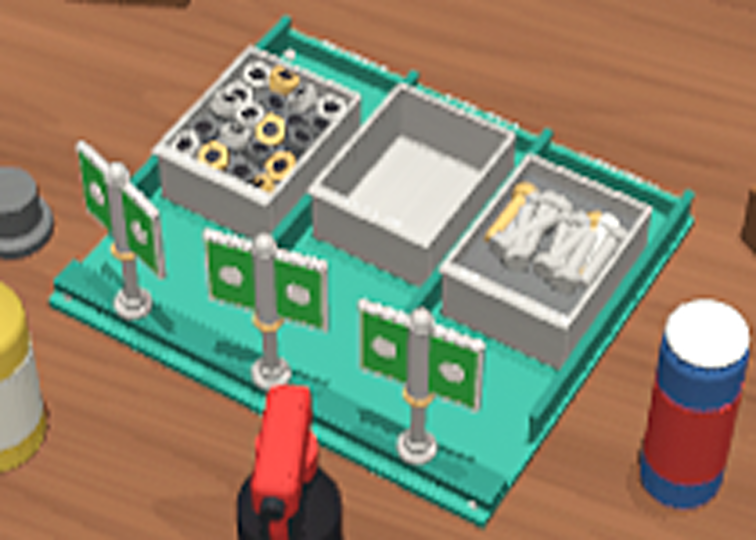

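The crop confirms it: the grey tray at crop (412,180) is empty and sits in the middle lane, and its sign is the one at (265,290). The rack yaw is about -0.153, the sign axis is at (0.612,-0.014), and the sign stands at about +0.21. I'll swing over to a point behind the tray.

move_arm:
  rows:
    - {"translation": [51.06, 54.97, 0], "rot": [0, 0, -5.1], "hand": 0.45}
    - {"translation": [51.06, 54.97, 0], "rot": [0, 0, -5.1], "hand": 0.45}
    - {"translation": [51.06, 54.97, 0], "rot": [0, 0, -5.1], "hand": 0.45}
    - {"translation": [51.06, 54.97, 0], "rot": [0, 0, -5.1], "hand": 0.45}
    - {"translation": [51.06, 54.97, 0], "rot": [0, 0, -5.1], "hand": 0.45}
    - {"translation": [51.06, 54.97, 0], "rot": [0, 0, -5.1], "hand": 0.45}
    - {"translation": [51.06, 54.97, 0], "rot": [0, 0, -5.1], "hand": 0.45}
    - {"translation": [51.06, 54.97, 0], "rot": [0, 0, -5.1], "hand": 0.45}

```text
t: 2.27
eef_pos: [0.3239, 0.362, 0.2409]
ee_rot: [-3.141, -0.0, -0.152]
force: [0.1, -0.5, -0.2]
width: 0.0488
gripper_force: 0.0
```

move_arm:
  rows:
    - {"translation": [25.5, 32.7, 0], "hand": 0.45}
    - {"translation": [25.5, 32.7, 0], "hand": 0.45}
    - {"translation": [25.5, 32.7, 0], "hand": 0.45}
    - {"translation": [25.5, 32.7, 0], "hand": 0.45}
    - {"translation": [25.5, 32.7, 0], "hand": 0.45}
    - {"translation": [25.5, 32.7, 0], "hand": 0.45}
    - {"translation": [25.5, 32.7, 0], "hand": 0.45}
    - {"translation": [25.5, 32.7, 0], "hand": 0.45}

```text
validation failed for argument at $.ro...
```

move_arm:
  rows:
    - {"translation": [25.5, 32.7, 0], "rot": [0, 0, 0], "hand": 0.45}
    - {"translation": [25.5, 32.7, 0], "rot": [0, 0, 0], "hand": 0.45}
    - {"translation": [25.5, 32.7, 0], "rot": [0, 0, 0], "hand": 0.45}
    - {"translation": [25.5, 32.7, 0], "rot": [0, 0, 0], "hand": 0.45}
    - {"translation": [25.5, 32.7, 0], "rot": [0, 0, 0], "hand": 0.45}
    - {"translation": [25.5, 32.7, 0], "rot": [0, 0, 0], "hand": 0.45}
    - {"translation": [25.5, 32.7, 0], "rot": [0, 0, 0], "hand": 0.45}
    - {"translation": [25.5, 32.7, 0], "rot": [0, 0, 0], "hand": 0.45}

```text
t: 2.93
eef_pos: [0.4867, 0.071, 0.2411]
ee_rot: [-3.141, -0.001, -0.152]
force: [0.8, 1.0, 1.1]
width: 0.0484
gripper_force: 0.0
```

move_arm:
  rows:
    - {"translation": [4.7, 6.0, 0], "rot": [0, 0, 0], "hand": 0.45}
    - {"translation": [4.7, 6.0, 0], "rot": [0, 0, 0], "hand": 0.45}
    - {"translation": [4.7, 6.0, 0], "rot": [0, 0, 0], "hand": 0.45}
    - {"translation": [4.7, 6.0, 0], "rot": [0, 0, 0], "hand": 0.45}
    - {"translation": [4.7, 6.0, 0], "rot": [0, 0, 0], "hand": 0.45}

```text
t: 3.35
eef_pos: [0.5231, 0.0063, 0.2404]
ee_rot: [3.142, 0.0, -0.154]
force: [-0.7, 0.1, -0.8]
width: 0.0483
gripper_force: 0.0
```

```bash
python3 - <<'E'
from h import *
print(arm.get_state()['eef_pos'],arm.get_state()['ee_rot'])
im,d=save('scene','s1.png')
cv2.imwrite('pics/s1c.png',cv2.resize(im[140:340,210:450],None,fx=3,fy=3,interpolation=cv2.INTER_CUBIC)[:,:,::-1])
E
```

```text
[0.52312386 0.00626164 0.24043245] [ 3.14157959e+00  3.00944956e-04 -1.53916342e-01]
```

View pics/s1c.png

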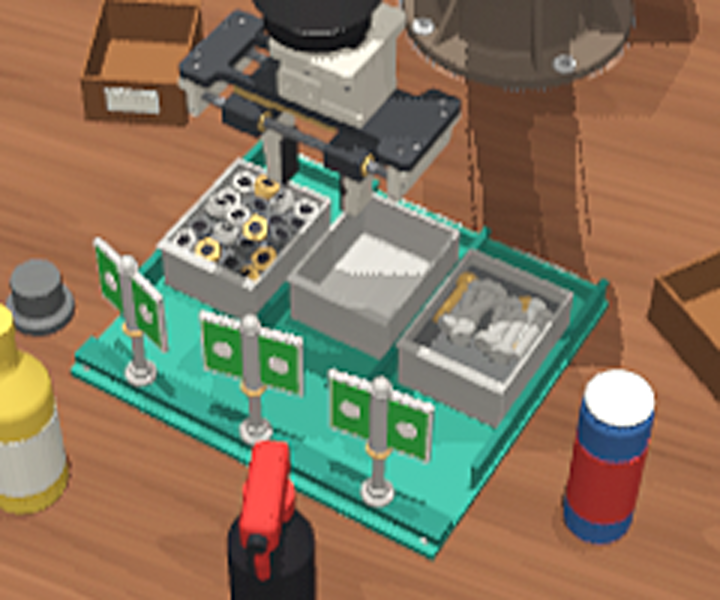

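The fingers are in line across the rack (crop 280–430, 130–200), the gripper body is narrow along x, and the way is clear. I'll lower behind the pull lip.

move_arm:
  rows:
    - {"translation": [0.4, 0.6, 4], "rot": [0, 0, 0], "hand": 0.45}
    - {"translation": [0.4, 0.6, 8], "rot": [0, 0, 0], "hand": 0.45}
    - {"translation": [0.4, 0.6, 12], "rot": [0, 0, 0], "hand": 0.45}
    - {"translation": [0.4, 0.6, 15], "rot": [0, 0, 0], "hand": 0.45}
    - {"translation": [0.4, 0.6, 17], "rot": [0, 0, 0], "hand": 0.45}
    - {"translation": [0.4, 0.6, 17.9], "rot": [0, 0, 0], "hand": 0.45}
    - {"translation": [0.4, 0.6, 17.9], "rot": [0, 0, 0], "hand": 0.45}

```text
t: 3.98
eef_pos: [0.5251, 0.0007, 0.0601]
ee_rot: [3.14, 0.003, -0.151]
force: [-0.3, 0.7, -0.2]
width: 0.0483
gripper_force: 0.0
```

move_arm:
  rows:
    - {"translation": [-1, 0, 0], "rot": [0, 0, 0], "hand": 0.45}
    - {"translation": [-2, 0, 0], "rot": [0, 0, 0], "hand": 0.45}
    - {"translation": [-2.6, 0, 0], "rot": [0, 0, 0], "hand": 0.45}
    - {"translation": [-3.2, 0, 0], "rot": [0, 0, 0], "hand": 0.45}
    - {"translation": [-3.7, 0, 0], "rot": [0, 0, 0], "hand": 0.45}
    - {"translation": [-4.2, 0, 0], "rot": [0, 0, 0], "hand": 0.45}
    - {"translation": [-4.6, 0, 0], "rot": [0, 0, 0], "hand": 0.45}
    - {"translation": [-4.9, 0, 0], "rot": [0, 0, 0], "hand": 0.45}

```text
t: 4.65
eef_pos: [0.4789, 0.0078, 0.0625]
ee_rot: [-3.14, -0.003, -0.152]
force: [5.1, -0.7, 4.0]
width: 0.048
gripper_force: 2.5
```

move_arm:
  rows:
    - {"translation": [-0.2, 0, 0], "rot": [0, 0, 0], "hand": 0.45}
    - {"translation": [-0.4, 0, 0], "rot": [0, 0, 0], "hand": 0.45}
    - {"translation": [-0.6, 0, 0], "rot": [0, 0, 0], "hand": 0.45}
    - {"translation": [-0.7, 0, 0], "rot": [0, 0, 0], "hand": 0.45}

```text
t: 4.98
eef_pos: [0.4709, 0.0085, 0.0615]
ee_rot: [3.142, -0.0, -0.153]
force: [4.7, -0.3, 3.8]
width: 0.048
gripper_force: 2.5
```

move_arm:
  rows:
    - {"translation": [-0.1, 0, 0], "rot": [0, 0, 0], "hand": 0.45}
    - {"translation": [-0.2, 0, 0], "rot": [0, 0, 0], "hand": 0.45}
    - {"translation": [-0.3, 0, 0], "rot": [0, 0, 0], "hand": 0.45}

```text
t: 5.23
eef_pos: [0.4691, 0.0089, 0.0618]
ee_rot: [-3.142, -0.002, -0.152]
force: [11.1, -4.5, 1.9]
width: 0.0482
gripper_force: 5.9
```

move_arm:
  rows:
    - {"translation": [-0.1, 0, 0], "rot": [0, 0, 0], "hand": 0.45}
    - {"translation": [-0.15, 0, 0], "rot": [0, 0, 0], "hand": 0.45}

```text
t: 5.4
eef_pos: [0.4689, 0.0091, 0.0623]
ee_rot: [-3.141, -0.004, -0.151]
force: [13.8, -7.3, 2.9]
width: 0.0481
gripper_force: 7.2
```

The tray has stopped against the lip at the predicted place. I'll back off, lift and check.

move_arm:
  rows:
    - {"translation": [1.2, 0, 0], "rot": [0, 0, 0], "hand": 0.45}
    - {"translation": [2.5, 0, 0], "rot": [0, 0, 0], "hand": 0.45}
    - {"translation": [2.5, 0, -3], "rot": [0, 0, 0], "hand": 0.45}
    - {"translation": [2.5, 0, -7], "rot": [0, 0, 0], "hand": 0.45}
    - {"translation": [2.5, 0, -11], "rot": [0, 0, 0], "hand": 0.45}
    - {"translation": [2.5, 0, -15], "rot": [0, 0, 0], "hand": 0.45}
    - {"translation": [2.5, 0, -18], "rot": [0, 0, 0], "hand": 0.45}
    - {"translation": [2.5, 0, -18], "rot": [0, 0, 0], "hand": 0.45}

```text
t: 6.07
eef_pos: [0.4922, 0.0054, 0.2468]
ee_rot: [-3.139, -0.005, -0.153]
force: [1.3, -0.2, 0.1]
width: 0.0483
gripper_force: 0.0
```

```bash
python3 - <<'E'
from h import *
s=arm.get_state();print(s['eef_pos'],s['ee_rot'],s['q'])
im,d=save('scene','s2.png')
cv2.imwrite('pics/s2c.png',cv2.resize(im[140:340,210:450],None,fx=3,fy=3,interpolation=cv2.INTER_CUBIC)[:,:,::-1])
P=cloud('scene',d).reshape(-1,3)
y=-.153;Rx=np.array([np.cos(y),np.sin(y)]);Ry=np.array([-np.sin(y),np.cos(y)])
q=P[:,:2]-[.4786,.0068]; r=np.c_[q@Rx,q@Ry]
for lo,hi in((-.05,.05),(.065,.165)):
  m=(P[:,2]>.058)&(P[:,2]<.069)&(r[:,1]>lo)&(r[:,1]<hi)&(abs(r[:,0])<.2)
  print(np.percentile(r[m],[1,99],axis=0).round(4).tolist())
for l in('empty_tray','sign_mid_axis','sign_mid_edge'):
  print(l,[(w('scene',r['point']).round(4).tolist(),round(r['p'],2)) for r in arm.pinpoint(l,'scene')[:2]])
E
```

```text
[0.4922152  0.00541858 0.24675928] [-3.13935672 -0.00489665 -0.15252208] [ 4.11838448e-01  4.64631552e-02 -3.73674620e-01  8.01317816e-04
 -1.14532540e+00  1.00611247e+00]
[[-0.1457, -0.0497], [0.1385, 0.0485]]
[[-0.1001, 0.0659], [0.1371, 0.1636]]
empty_tray [([0.399, 0.0155, 0.0089], 0.92), ([0.2423, -0.3043, -0.0026], 0.82)]
sign_mid_axis [([0.6098, -0.0141, 0.1557], 0.68)]
sign_mid_edge [([0.6075, 0.0268, 0.1541], 0.86), ([0.6106, -0.0135, 0.1574], 0.56)]
```

View pics/s2c.png

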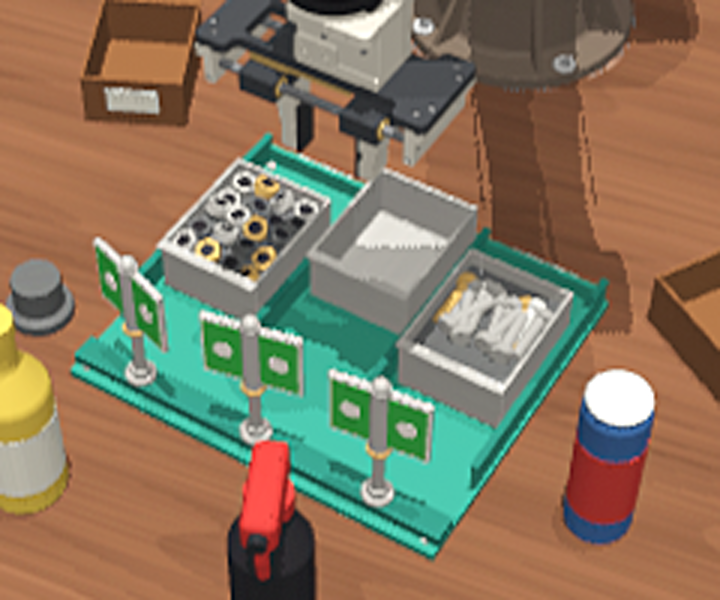

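The tray's front edge is at rack x = -0.146, against the lip, and the neighbours and signs are unchanged. Next I'll go above the middle sign while turning the wrist.

move_arm:
  rows:
    - {"translation": [3, 0.1, 0], "rot": [0, 0, 7], "hand": 0.45}
    - {"translation": [6, 0.1, 0], "rot": [0, 0, 14], "hand": 0.45}
    - {"translation": [9, 0.1, 0], "rot": [0, 0, 21], "hand": 0.45}
    - {"translation": [11, 0.1, 0], "rot": [0, 0, 28], "hand": 0.45}
    - {"translation": [12.1, 0.1, 0], "rot": [0, 0, 35], "hand": 0.45}
    - {"translation": [12.1, 0.1, 0], "rot": [0, 0, 42], "hand": 0.45}
    - {"translation": [12.1, 0.1, 0], "rot": [0, 0, 49], "hand": 0.45}
    - {"translation": [12.1, 0.1, 0], "rot": [0, 0, 56], "hand": 0.45}

```text
t: 6.93
eef_pos: [0.6094, -0.0144, 0.2384]
ee_rot: [3.136, 0.002, -1.137]
force: [-0.4, 0.5, 0.2]
width: 0.0484
gripper_force: 0.0
```

move_arm:
  rows:
    - {"translation": [0, 0, 0], "rot": [0, 0, 7], "hand": 0.45}
    - {"translation": [0, 0, 0], "rot": [0, 0, 14], "hand": 0.45}
    - {"translation": [0, 0, 0], "rot": [0, 0, 21], "hand": 0.45}
    - {"translation": [0, 0, 0], "rot": [0, 0, 24.6], "hand": 0.45}
    - {"translation": [0, 0, 0], "rot": [0, 0, 24.6], "hand": 0.45}

```text
t: 7.35
eef_pos: [0.6093, -0.0143, 0.239]
ee_rot: [3.137, -0.001, -1.563]
force: [-0.7, 0.3, -0.1]
width: 0.0482
gripper_force: 0.0
```

```bash
python3 - <<'E'
from h import *
s=arm.get_state();print(s['eef_pos'],s['ee_rot'],s['q'])
for n in('scene','top'):
  im,d=save(n,n+'3.png'); P=cloud(n,d).reshape(-1,3)
  m=(P[:,2]>.156)&(P[:,2]<.175)&(np.hypot(P[:,0]-.612,P[:,1]+.014)<.03); print(n,m.sum(),P[m].mean(0) if m.any() else 0)
D=np.load('pics/top0.npz');P=cloud('top',D['d']).reshape(-1,3)
for ax in((.629,.1),(.612,-.014),(.596,-.126)):
  m=(P[:,2]>.157)&(P[:,2]<.175)&(np.hypot(P[:,0]-ax[0],P[:,1]-ax[1])<.03);print('top0',m.sum(),P[m].mean(0).round(4) if m.any() else 0)
E
```

```text
[ 0.60933342 -0.01426461  0.23902336] [ 3.13659891e+00 -7.48211873e-04 -1.56270401e+00] [ 2.96276041e-01  2.55892846e-01 -1.37283524e-01 -7.58345004e-04
 -1.18262052e+00 -2.87896804e-01]
scene 36 [ 0.61490282 -0.01186542  0.15973158]
top 0 0
top0 39 [0.6277 0.0987 0.1605]
top0 39 [ 0.6098 -0.0145  0.1608]
top0 43 [ 0.5926 -0.1277  0.1608]
```

move_arm:
  rows:
    - {"translation": [0, -0.15, 3.5], "rot": [0, 0, 0], "hand": 0.45}
    - {"translation": [0, -0.15, 6.5], "rot": [0, 0, 0], "hand": 0.45}
    - {"translation": [0, -0.15, 8.5], "rot": [0, 0, 0], "hand": 0.45}
    - {"translation": [0, -0.15, 9.7], "rot": [0, 0, 0], "hand": 0.45}
    - {"translation": [0, -0.15, 9.7], "rot": [0, 0, 0], "hand": 0.45}

```text
t: 7.87
eef_pos: [0.6097, -0.0145, 0.1405]
ee_rot: [3.135, -0.001, -1.558]
force: [-0.3, 0.7, -0.2]
width: 0.0488
gripper_force: 0.0
```

move_arm:
  rows:
    - {"translation": [0, 0, 0], "rot": [0, 0, 0], "hand": 0.7}
    - {"translation": [0, 0, 0], "rot": [0, 0, 0], "hand": 0.8}
    - {"translation": [0, 0, 0], "rot": [0, 0, 0], "hand": 0.9}
    - {"translation": [0, 0, 0], "rot": [0, 0, 0], "hand": 1}
    - {"translation": [0, 0, 0], "rot": [0, 0, 0], "hand": 1}
    - {"translation": [0, 0, 0], "rot": [0, 0, 0], "hand": 1}
  squeeze: 20

```text
t: 8.37
eef_pos: [0.6105, -0.0142, 0.1451]
ee_rot: [3.139, -0.0, -1.56]
force: [-5.0, 2.0, 7.7]
width: 0.0153
gripper_force: 20.0
```

The jaws hold the 16 mm tube. Now I'll turn it, and the angle still needed is about 168°.

move_arm:
  rows:
    - {"translation": [0, 0, 0], "rot": [0, 0, -6], "hand": 1}
    - {"translation": [0, 0, 0], "rot": [0, 0, -12], "hand": 1}
    - {"translation": [0, 0, 0], "rot": [0, 0, -18], "hand": 1}
    - {"translation": [0, 0, 0], "rot": [0, 0, -24], "hand": 1}
    - {"translation": [0, 0, 0], "rot": [0, 0, -30], "hand": 1}
    - {"translation": [0, 0, 0], "rot": [0, 0, -36], "hand": 1}
    - {"translation": [0, 0, 0], "rot": [0, 0, -42], "hand": 1}
    - {"translation": [0, 0, 0], "rot": [0, 0, -48], "hand": 1}

```text
t: 9.03
eef_pos: [0.6111, -0.014, 0.1451]
ee_rot: [3.141, 0.001, -0.717]
force: [-5.0, 2.2, 4.9]
width: 0.0153
gripper_force: 20.0
```

```bash
cat >> h.py <<'E'
def plates(n,D=None):
    im,d=arm.grab_frame(n) if D is None else D
    P=cloud(n,d).reshape(-1,3)
    for nm,ax in(('L',(.628,.1)),('M',(.611,-.014)),('R',(.595,-.126))):
        s=(np.hypot(P[:,0]-ax[0],P[:,1]-ax[1])<.05)&(P[:,2]>.095)&(P[:,2]<(.17 if nm!='M' else .125))&(d.ravel()>0)
        if s.sum()<20: print(nm,s.sum()); continue
        q=P[s][:,:2]; m=q.mean(0); u=np.linalg.svd(q-m,full_matrices=False)[2][0]; u*=np.sign(u[1])
        print(n,nm,s.sum(),m.round(4),'plate angle world mod pi',np.arctan2(-u[0],u[1]).round(3))
E
python3 - <<'E'
from h import *
im,d=save('scene','s4.png'); plates('scene',(im,d)); print(arm.get_state()['ee_rot'])
cv2.imwrite('pics/s4c.png',cv2.resize(im[140:340,210:450],None,fx=3,fy=3,interpolation=cv2.INTER_CUBIC)[:,:,::-1])
E
```

```text
scene L 641 [0.6329 0.1006] plate angle world mod pi -0.027
scene M 108 [ 0.6342 -0.0294] plate angle world mod pi 0.886
scene R 406 [ 0.5992 -0.1248] plate angle world mod pi -0.437
[ 3.14064747e+00  1.27599860e-03 -7.08405101e-01]
```

View pics/s4c.png

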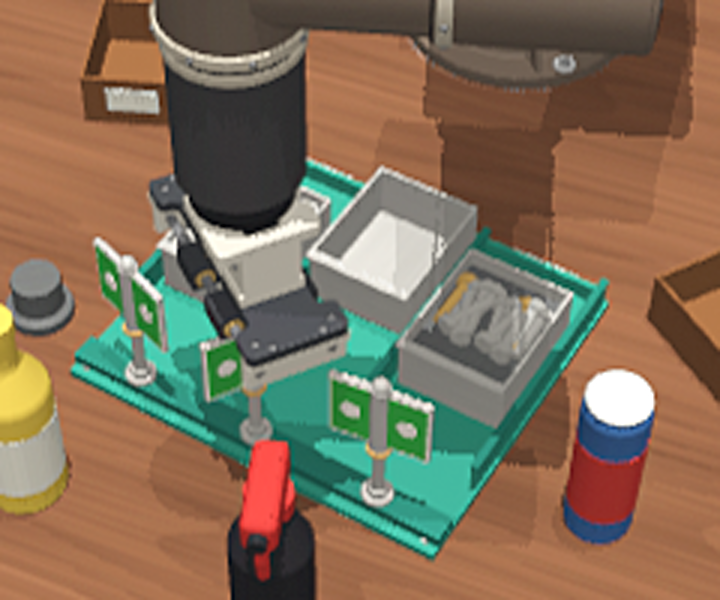

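The sign follows the gripper, reading 0.89 against 0.90 expected, and the other signs are untouched. I'll keep turning.

move_arm:
  rows:
    - {"translation": [0, 0, 0], "rot": [0, 0, -7], "hand": 1}
    - {"translation": [0, 0, 0], "rot": [0, 0, -14], "hand": 1}
    - {"translation": [0, 0, 0], "rot": [0, 0, -21], "hand": 1}
    - {"translation": [0, 0, 0], "rot": [0, 0, -28], "hand": 1}
    - {"translation": [0, 0, 0], "rot": [0, 0, -35], "hand": 1}
    - {"translation": [0, 0, 0], "rot": [0, 0, -42], "hand": 1}
    - {"translation": [0, 0, 0], "rot": [0, 0, -49], "hand": 1}
    - {"translation": [0, 0, 0], "rot": [0, 0, -55], "hand": 1}

```text
t: 9.75
eef_pos: [0.6112, -0.0134, 0.1451]
ee_rot: [-3.14, 0.001, 0.245]
force: [-5.5, 3.9, 4.5]
width: 0.0154
gripper_force: 20.0
```

move_arm:
  rows:
    - {"translation": [0, 0, 0], "rot": [0, 0, -7], "hand": 1}
    - {"translation": [0, 0, 0], "rot": [0, 0, -14], "hand": 1}
    - {"translation": [0, 0, 0], "rot": [0, 0, -21], "hand": 1}
    - {"translation": [0, 0, 0], "rot": [0, 0, -28], "hand": 1}
    - {"translation": [0, 0, 0], "rot": [0, 0, -35], "hand": 1}
    - {"translation": [0, 0, 0], "rot": [0, 0, -42], "hand": 1}
    - {"translation": [0, 0, 0], "rot": [0, 0, -49], "hand": 1}
    - {"translation": [0, 0, 0], "rot": [0, 0, -55], "hand": 1}

```text
t: 10.42
eef_pos: [0.6108, -0.013, 0.1451]
ee_rot: [-3.14, -0.001, 1.204]
force: [-8.1, 7.6, 6.6]
width: 0.015
gripper_force: 20.0
```

```bash
python3 - <<'E'
from h import *
plates('scene'); s=arm.get_state(); print(s['ee_rot'],s['eef_pos'],s['q'][5],s['force'])
E
```

```text
scene L 642 [0.633  0.1006] plate angle world mod pi -0.027
scene M 140 [ 6.205e-01 -2.000e-04] plate angle world mod pi -0.283
scene R 162 [ 0.5892 -0.1452] plate angle world mod pi -0.45
[-3.13955456e+00 -7.89563777e-04  1.21181065e+00] [ 0.61084205 -0.01297067  0.14511996] 2.4869413516337913 [-7.93597771  6.84266605  6.93671505]
```

move_arm:
  rows:
    - {"translation": [0, 0, 0], "rot": [0, 0, -4.5], "hand": 1}
    - {"translation": [0, 0, 0], "rot": [0, 0, -8.5], "hand": 1}
    - {"translation": [0, 0, 0], "rot": [0, 0, -8.5], "hand": 1}
    - {"translation": [0, 0, 0], "rot": [0, 0, -8.5], "hand": 1}

```text
t: 10.8
eef_pos: [0.6107, -0.0129, 0.1451]
ee_rot: [-3.139, -0.001, 1.347]
force: [-7.7, 6.3, 5.9]
width: 0.0156
gripper_force: 20.0
```

move_arm:
  rows:
    - {"translation": [0, 0, 0], "rot": [0, 0, 0], "hand": 0.8}
    - {"translation": [0, 0, 0], "rot": [0, 0, 0], "hand": 0.6}
    - {"translation": [0, 0, 0], "rot": [0, 0, 0], "hand": 0.5}
    - {"translation": [0, 0, 0], "rot": [0, 0, 0], "hand": 0.5}
    - {"translation": [0, 0, -3.5], "rot": [0, 0, 0], "hand": 0.5}
    - {"translation": [0, 0, -7], "rot": [0, 0, 0], "hand": 0.5}
    - {"translation": [0, 0, -10], "rot": [0, 0, 0], "hand": 0.5}
    - {"translation": [0, 0, -11], "rot": [0, 0, 0], "hand": 0.5}

```text
t: 11.47
eef_pos: [0.6144, -0.0143, 0.2601]
ee_rot: [3.135, -0.002, 1.347]
force: [-0.0, 0.2, 0.8]
width: 0.0437
gripper_force: 0.0
```

move_arm:
  rows:
    - {"translation": [0, -4, 0], "rot": [0, 0, 0], "hand": 0.5}
    - {"translation": [0, -8, 0], "rot": [0, 0, 0], "hand": 0.5}
    - {"translation": [0, -12, 0], "rot": [0, 0, 0], "hand": 0.5}
    - {"translation": [0, -15, 0], "rot": [0, 0, 0], "hand": 0.5}
    - {"translation": [0, -15, 0], "rot": [0, 0, 0], "hand": 0.5}

```text
t: 11.88
eef_pos: [0.4616, 0.0192, 0.255]
ee_rot: [3.142, -0.002, 1.347]
force: [-0.4, -0.3, 0.0]
width: 0.0442
gripper_force: 0.0
```

```bash
python3 - <<'E'
from h import *
s=arm.get_state(); print(s['ee_rot'],s['eef_pos'])
im,d=save('scene','s5.png'); plates('scene',(im,d)); plates('top')
cv2.imwrite('pics/s5c.png',cv2.resize(im[140:340,210:450],None,fx=3,fy=3,interpolation=cv2.INTER_CUBIC)[:,:,::-1])
E
```

```text
[ 3.14150176e+00 -1.57911523e-03  1.34698690e+00] [0.46155388 0.0192214  0.25502285]
scene L 644 [0.6328 0.1004] plate angle world mod pi -0.031
scene M 250 [ 0.6157 -0.0127] plate angle world mod pi -0.164
scene R 414 [ 0.5991 -0.1249] plate angle world mod pi -0.433
top L 331 [0.6261 0.0981] plate angle world mod pi -0.028
top M 80 [ 0.6068 -0.0146] plate angle world mod pi -0.173
top R 361 [ 0.5913 -0.1264] plate angle world mod pi -0.446
```

View pics/s5c.png

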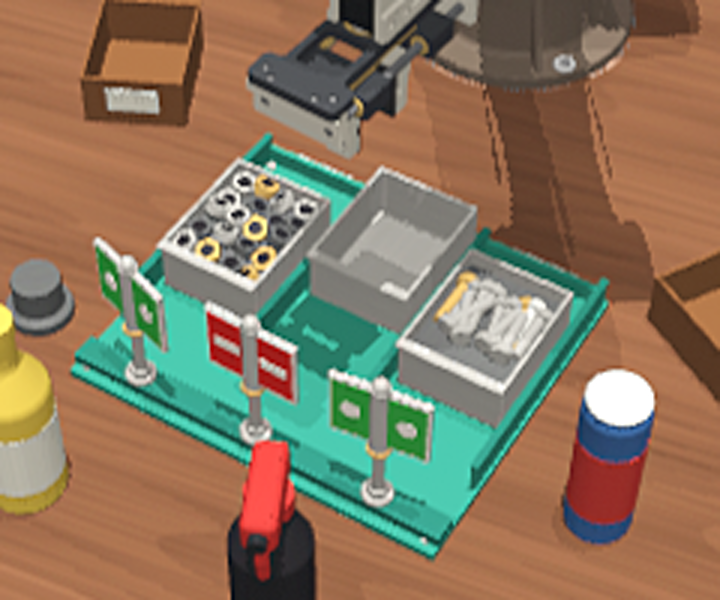

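The red face at crop (250,350) now looks out to the aisle, about 0.01 rad off square. The tray is at the lip, the other trays and signs are unchanged, and the arm is clear.

```bash
python3 -c "
from station import arm
print(arm.job_done())"
```

```text
the job is handed in; nothing more can be done
None
```

The empty middle tray is pulled up to the front lip, its sign shows red to the aisle about 0.01 rad off square, the other trays and signs are as they were, and I handed the job in at about 12 s.

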